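# Fetch the blue pigment jar from behind the solvent bottles

### The job

The blue-lidded pigment jar stands at the back of the wooden bottle rack with two brown solvent bottles in its way: first set both bottles aside in the steel tray, then set the blue-lidded jar on the middle of the balance's round pan, and only then put each bottle back on the rack, centred on the spot of its own cap's colour. Keep everything upright, set things down rather than dropping them, and leave the yellow-lidded jar in the rack where it is.

Things in the scene. Friction and masses are not known exactly. Their poses are not given: they have to be found in the camera images.
- bottle_red: brown glass solvent bottle with a red screw cap, white label, 130 mm tall, 180 g nominal. Origin: centre of its underside, z up along the bottle. Round body 50 mm across up to 78 mm, neck 24 mm across, cap 34 mm across from 104 to 130 mm above the underside; from above only the cap can be gripped (about 115 mm up). At the start it stands on the red spot of the rack.
- bottle_green: brown glass solvent bottle with a green screw cap, white label, 130 mm tall, 180 g nominal. Origin: centre of its underside, z up along the bottle. Round body 50 mm across up to 78 mm, neck 24 mm across, cap 34 mm across from 104 to 130 mm above the underside; from above only the cap can be gripped (about 115 mm up). At the start it stands on the green spot of the rack.
- jar_blue: small clear pigment jar with blue pigment and a blue lid, 46 mm across over its whole height, 50 mm tall, 130 g nominal. Origin: centre of its underside, z up. The jar to fetch. It stands in the rack's back row, 62 mm behind the line of the two bottles, centred between them; until both are gone the gripper's body has no room above it. Grip it across its 46 mm, about 30 mm above its underside.
- jar_yellow: small clear pigment jar with yellow pigment and a yellow lid, 46 mm across over its whole height, 50 mm tall, 130 g nominal. Origin: centre of its underside, z up. Not wanted: it stands in the same back row, 100 mm beside the blue-lidded one (either side), with a small brass weight (26 mm across, 36 mm tall) in front of it. Leave it.
- spot_red: flat red disc, 62 mm across, 1 mm thick, a mark painted on the rack's floor: the home of the red-capped bottle. Origin: its centre, level with the rack's floor (bottles stand on the floor level itself). The two spots lie side by side 66 mm apart, in front of the blue-lidded jar. The spots are fixed to the rack but the two colours change places from start to start.
- spot_green: flat green disc, 62 mm across, 1 mm thick, a mark painted on the rack's floor: the home of the green-capped bottle. Origin: its centre, level with the rack's floor (bottles stand on the floor level itself). The two spots lie side by side 66 mm apart, in front of the blue-lidded jar. The spots are fixed to the rack but the two colours change places from start to start.
- rack: wooden bottle rack, fixed: a floor 170 mm (x) by 250 mm (y), 10 mm thick (things stand 10 mm above the table), with a 40 mm high back rim along +x and 30 mm high side rims; open at the front, towards the robot. Origin: centre of its underside; x points to the back, y along the rows.
- tray: empty shallow steel tray, fixed, 150 mm (x) by 220 mm (y), rim 18 mm high, walls 4 mm, floor 4 mm above the table. Origin: centre of its underside. Room for both bottles side by side along its y, 50 mm either side of the centre.
- balance: white laboratory balance, fixed, 200 mm (x) by 170 mm (y), housing 44 mm high (48 mm at the grey display strip), display towards -x. Origin: centre of its underside; the round pan's centre lies at x = +25 mm, y = 0, top at 58 mm.
- pan: round flat steel pan of the balance, fixed and rigid, 110 mm across, 5 mm thick. Origin: centre of its upper face, 58 mm above the table; axes as the balance's.
Not all that is in view belongs to the job. Leave any purple look-alike of the bottle_red alone.

How it is judged:
On the way, in this order (a step that is already met when the one before it is completed fails the run):
1. both bottles stand released in the steel tray, the blue-lidded jar still in its place in the rack (x of bottle_red in the frame of tray between -0.055 and 0.055 m and y of bottle_red in the frame of tray between -0.09 and 0.09 m and z of each of bottle_red, bottle_green in the frame of tray below 0.01 m and angle between each of bottle_red, bottle_green's own z axis and vertical below 0.12 rad and linear speed of each of bottle_red, bottle_green below 0.03 m/s and contact force between the fingers and bottle_red below 0.1 N and x of bottle_green in the frame of tray between -0.055 and 0.055 m and y of bottle_green in the frame of tray between -0.09 and 0.09 m and contact force between the fingers and bottle_green below 0.1 N and distance of jar_blue from where it was at the start of the episode below 0.02 m), for 0.2 s.
2. the blue-lidded jar stands released on the middle of the pan while both bottles are still in the tray (horizontal distance between jar_blue and pan below 0.015 m and z of jar_blue in the frame of pan between -0.005 and 0.006 m and angle between each of jar_blue, bottle_red, bottle_green's own z axis and vertical below 0.12 rad and linear speed of each of jar_blue, bottle_red, bottle_green below 0.03 m/s and contact force between the fingers and jar_blue below 0.1 N and x of bottle_red in the frame of tray between -0.055 and 0.055 m and y of bottle_red in the frame of tray between -0.09 and 0.09 m and z of each of bottle_red, bottle_green in the frame of tray below 0.01 m and contact force between the fingers and bottle_red below 0.1 N and x of bottle_green in the frame of tray between -0.055 and 0.055 m and y of bottle_green in the frame of tray between -0.09 and 0.09 m and contact force between the fingers and bottle_green below 0.1 N), for 0.2 s.
At the end, for the whole second after the job is handed in: The blue-lidded jar stands upright on the balance pan within 15 mm of its centre, each bottle stands upright on the rack within 13 mm of the centre of the spot of its own colour, the yellow-lidded jar is within 20 mm of where it was, and all is released and at rest (horizontal distance between jar_blue and pan below 0.015 m and z of jar_blue in the frame of pan between -0.005 and 0.006 m and angle between each of jar_blue, bottle_red, bottle_green's own z axis and vertical below 0.12 rad and linear speed of each of jar_blue, bottle_red, bottle_green below 0.03 m/s and contact force between the fingers and jar_blue below 0.1 N and horizontal distance between bottle_red and spot_red below 0.013 m and z of bottle_red in the frame of spot_red below 0.006 m and contact force between the fingers and bottle_red below 0.1 N and horizontal distance between bottle_green and spot_green below 0.013 m and z of bottle_green in the frame of spot_green below 0.006 m and contact force between the fingers and bottle_green below 0.1 N and distance of jar_yellow from where it was at the start of the episode below 0.02 m); the robot touches nothing.
It fails at once if a bottle or the blue-lidded jar is tipped beyond about 35 degrees (angle between any of bottle_red, bottle_green, jar_blue's own z axis and vertical above 0.6 rad).
It fails at once if a bottle or the blue-lidded jar is dropped from more than about 13 mm ((contact force between the fingers and bottle_red below 0.01 N and linear speed of bottle_red above 0.5 m/s) or (contact force between the fingers and bottle_green below 0.01 N and linear speed of bottle_green above 0.5 m/s) or (contact force between the fingers and jar_blue below 0.01 N and linear speed of jar_blue above 0.5 m/s)).
It fails at once if the yellow-lidded jar is moved by more than 20 mm (distance of jar_yellow from where it was at the start of the episode above 0.02 m).
It also fails if it takes over 141 s, if anything falls off the work surface, if the arm or the gripper's body presses on something with over 40 N, if the wrist force passes 120 N, or if a joint passes its speed limit or range.

### The arm

A 6-joint arm with a two-finger parallel gripper is mounted at the origin on the work surface. World frame = base frame: x ahead of the robot, y to its left, z up, the work surface at z = 0. Lengths are in m, angles in rad, forces in N, time in s.
With the tool pointing down it reaches from about 0.35 to 0.8 m from the base axis. Payload 7.3 kg.
Tool frame: the origin (TCP) lies where the fingers leave the gripper's body, on its centre line; the fingertips stand 73 mm ahead of it and the grasp point (between the pads) lies 54 mm ahead of it; z points along the fingers, y is the line along which they close (so a half turn about z gives the same grasp; the last joint's range is limited). The gripper opens to 85 mm and grips with 20 to 120 N. Pads are 22 mm wide; open, the fingers measure 114 mm over their backs; the gripper's body (76 mm by 85 mm) begins 54 mm behind the grasp point. The pads swing forward as they close: fully open they stand 13 mm farther back than shut.
Start: joints at [1.126, 0.342, 1.524, -0, 1.275, -0.146], TCP at [0.155, 0.502, 0.304] pointing down, gripper open.
Joint ranges: [-2.53, 2.53], [-0.77, 2.02], [0.04, 2.7], [-1, 4.14], [0.28, 2.66], [-3.11, 3.11]. Speed limits (rad/s): [2.57, 2.57, 3.14, 3.14, 3.14, 3.14].

### API

Orientations are given as a unit quaternion [w, x, y, z].
In Python, from rig import r gives the robot as it stands.
- The arm moves only by the tool send_rows, never from a script. Its argument "targets" is one flat list of numbers, 7 for each row, row after row: the turn, a rotation vector about the world's x, y, z in units of 360 degrees (1.0 is 360 degrees), then the shift along the world's x, y, z in units of 0.2 m (1.0 is 0.2 m), then the opening, from 0 (shut) to 1 (fully open). In form: [rx, ry, rz, tx, ty, tz, gripper, rx, ry, rz, tx, ty, tz, gripper, ...]. A call has 1 to 5 rows; each row shifts and turns the commanded pose from where the row before left it; what a row does not reach is not made up. A row lasts 1/8 s, in which the tool goes at most 62.5 mm and 10.7 degrees, less where a joint would pass 70% of its speed; a pose out of reach is approached as far as the arm can. A call with a number of a shift or a turn outside -1 to 1 is refused whole. A call with a gripper value outside its range is refused whole. The fingers move at their own pace and stop on an object; "grip_force" is the grip in N (left out, the last holds). Time passes only in rows, so rows that do not move let the fingers close. It gives the time, the measured TCP pose, the force, the opening and the grip force at its end, in the units of the state.
- r.sense(): the state, without advancing time (a new reading comes with each control period).
- r.get_image(name): name is "scene" or "top" or "wrist"; returns a dict with "pixels" (480x640x3 uint8, red, green, blue), "range_z" (480x640 float32, m along the optical axis (not along the pixel's ray), 0 where there is no reading), "K" (3x3 intrinsics, pixels), "k1" (the pictures are not rectified: a ray, as slopes to the right and down, at radius r is drawn at 1 + k1 r^2 times it, then the intrinsics apply), "R" (3x3) and "t" (3): a world point X has camera coordinates R X + t; the wrist camera has in their place "tool_from_camera" (4x4, takes a point from camera to tool coordinates, whose origin is the TCP and whose axes are the flange's). Camera axes: x right, y down, z forward; pixel columns grow to the right and rows downward; lengths in m; the calibration is good to about 2 mm. A picture is of the moment at which its call begins: read the wrist's pose just before it.
- r.close_job(): hands the job in; it is judged then, once.
The state is a dict: "time_s": time; "q": joint angles; "qvel": joint speeds; "joint_torque": joint torques, N m; "eef_pos": TCP position; "eef_rot": TCP orientation; "wrist_force": force on the tool from outside, world axes, zero at the start; "wrist_torque": the same for the moment, N m; "grip_width": finger opening in m; "grip_force": force on a finger pad.
Only numpy, scipy, OpenCV 4.12 (cv2) and the standard library are available. Lean on these libraries where they do the work, as an engineer would, in place of code of your own. Each camera call takes 0.05 s, during which the arm holds its last target. There are 200 camera calls.

## Working session

There is one attempt and no reset: what is moved stays moved. The work goes in short steps, Python scripts to look and compute and a tool call to move; the robot and the scene stay as the last step left them, time stands still between calls to the robot, and variables do not carry over. Pictures are saved under pics/ and viewed, at most 14 in all, crops included, and the job is handed in when it is done.

Besides the shell and the picture viewer there is one more tool, called after "Emit:" as name(argument=value, ...), one argument or row to a line, values as JSON. send_rows: Moves the arm, as the interface text tells. Its arguments: {"type":"object","properties":{"targets":{"type":"array","items":{"type":"number"}},"grip_force":{"type":"number"}},"required":["targets"]}

```bash
mkdir -p pics; ls
python3 - <<'E'
from rig import r
import cv2,numpy as np
s=r.sense();print({k:np.round(v,3) for k,v in s.items()})
for n in("scene","top"):
    d=r.get_image(n);cv2.imwrite(f"pics/{n}0.png",d["pixels"][:,:,::-1]);np.savez(f"pics/{n}0.npz",**d)
    print(n,d["K"],d["k1"],d["R"],d["t"])
E
```

```text
pics
{'time_s': np.float64(0.0), 'q': array([ 1.126,  0.343,  1.525,  0.   ,  1.275, -0.146]), 'qvel': array([-0.001,  0.001, -0.003,  0.   ,  0.001, -0.001]), 'joint_torque': array([ 2.0000e-03, -4.3368e+01, -2.4601e+01, -0.0000e+00,  8.0000e-03,
        0.0000e+00]), 'eef_pos': array([0.154, 0.501, 0.303]), 'eef_rot': array([-0.   ,  0.149,  0.989, -0.001]), 'wrist_force': array([0.935, 0.094, 0.353]), 'wrist_torque': array([0.014, 0.006, 0.024]), 'grip_force': np.float64(0.0), 'grip_width': np.float64(0.085)}
scene [[563.06648681   0.         323.32931527]
 [  0.         563.06648681 249.2446174 ]
 [  0.           0.           1.        ]] 0.006183292531796126 [[-0.48827405  0.87265821 -0.00749016]
 [ 0.63547839  0.3496573  -0.68840902]
 [-0.59812679 -0.3408921  -0.72528402]] [ 0.26876401 -0.26901457  1.39395857]
top [[435.20478862   0.         317.26648301]
 [  0.         435.20478862 238.3484169 ]
 [  0.           0.           1.        ]] 0.006698147594778304 [[-0.04162522 -0.99913277 -0.00102476]
 [-0.97874484  0.04098193 -0.20094531]
 [ 0.20081304 -0.00736141 -0.97960192]] [-0.01490578  0.53283971  0.73938721]
```

View pics/top0.png

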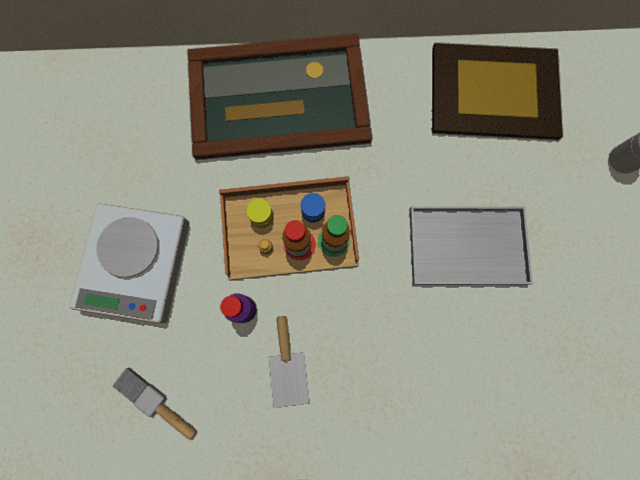

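View pics/scene0.png

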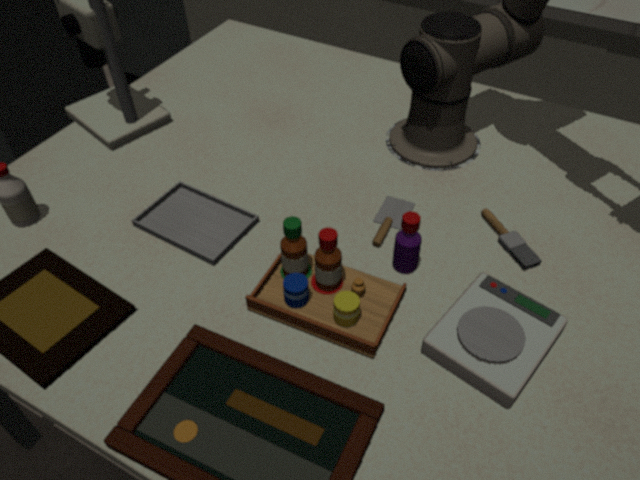

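Candidates for "red bottle" in top: brown body with red cap on the rack at (295,235), purple body at (238,307), and a white bottle in scene at (15,195). The rack one with the brown body and white label fits; green is at (336,230), blue lid (313,207), yellow lid (259,211), tray (470,246), pan (127,247). Now I measure these and make one confirming crop.

```bash
cat > h.py <<'E'
import cv2,numpy as np
def rays(d):
    K=d["K"];v,u=np.mgrid[0:480,0:640].astype(float)
    a=(u-K[0,2])/K[0,0];b=(v-K[1,2])/K[1,1];x,y=a.copy(),b.copy()
    for _ in range(5):
        f=1+d["k1"]*(x*x+y*y);x,y=a/f,b/f
    return np.dstack([x,y,np.ones_like(x)])
def cloud(d):  # world points of every pixel
    return (rays(d)*d["range_z"][...,None]-d["t"])@d["R"]
def onplane(d,z): # every pixel's ray cut with plane z
    D=rays(d)@d["R"];C=-d["R"].T@d["t"]
    return C+D*((z-C[2])/D[...,2])[...,None]
def hsv(d): return cv2.cvtColor(np.ascontiguousarray(d["pixels"]),cv2.COLOR_RGB2HSV)
COL=dict(red=[(0,4),(176,180)],green=[(50,80)],blue=[(105,120)],yellow=[(26,33)])
def cmask(d,c,box,smin=120,vmin=50):
    h=hsv(d);m=np.zeros((480,640),bool)
    for lo,hi in COL[c]: m|=(h[...,0]>=lo)&(h[...,0]<=hi)
    m&=(h[...,1]>smin)&(h[...,2]>vmin)
    b=np.zeros_like(m);x0,y0,x1,y1=box;b[y0:y1,x0:x1]=1
    return m&b
def top(d,m,z,tol=.006):
    P=cloud(d);ok=m&(abs(P[...,2]-z)<tol)
    v,u=np.nonzero(ok);Q=onplane(d,z)[ok][:,:2].astype(np.float32)
    if len(Q)<5: return None
    c,rad=cv2.minEnclosingCircle(Q)
    return dict(n=len(Q),px=(round(u.mean()),round(v.mean())),z=round(float(np.median(P[ok][:,2])),4),circ=np.round(c,4),mean=np.round(Q.mean(0),4),dia=round(2*rad,4))
E
python3 - <<'E'
from h import *
d=dict(np.load("pics/top0.npz"));e=dict(np.load("pics/scene0.npz"))
bx={"red":(280,210,315,250),"green":(322,210,352,242),"blue":(298,190,330,225),"yellow":(245,196,275,230)}
bs={"red":(312,222,345,250),"green":(278,212,306,240),"blue":(278,268,314,308),"yellow":(328,285,366,328)}
for c in bx:
    z=.14 if c in("red","green") else .06
    print(c,top(d,cmask(d,c,bx[c]),z)); print("   scene",top(e,cmask(e,c,bs[c]),z))
# pan, balance, tray by height
for nm,D in(("top",d),("scene",e)):
    P=cloud(D); h=hsv(D)
    for n,(x0,x1,y0,y1,z0,z1) in dict(pan=(.3,.7,.2,.6,.0545,.062),bal=(.3,.7,.2,.6,.036,.064),tray=(.25,.75,-.5,-.12,.011,.03),rack=(.3,.75,-.17,.25,.016,.06)).items():
        ok=(P[...,0]>x0)&(P[...,0]<x1)&(P[...,1]>y0)&(P[...,1]<y1)&(P[...,2]>z0)&(P[...,2]<z1)
        k,l,st,_=cv2.connectedComponentsWithStats(ok.astype(np.uint8))
        i=1+np.argmax(st[1:,4]) if k>1 else 0
        Q=P[l==i] if n!="tray" else P[ok]; Q2=Q[:,:2].astype(np.float32)
        c,w,a=cv2.minAreaRect(Q2)
        print(nm,n,len(Q),"z",np.round(np.median(Q[:,2]),4),"rect",np.round(c,4),np.round(w,4),round(a,2),"circ",np.round(cv2.minEnclosingCircle(Q2)[0],4),"mean",np.round(Q2.mean(0),4))
im=d["pixels"][170:330,200:380,::-1]
cv2.imwrite("pics/crop.png",cv2.resize(im,None,fx=3.5,fy=3.5,interpolation=cv2.INTER_CUBIC))
E
```

```text
red {'n': 316, 'px': (295, 230), 'z': 0.1405, 'circ': array([ 5.291e-01, -1.000e-04]), 'mean': array([ 5.291e-01, -1.000e-04], dtype=float32), 'dia': 0.0334}
   scene {'n': 200, 'px': (328, 234), 'z': 0.1393, 'circ': array([0.534 , 0.0013]), 'mean': array([0.5342, 0.0007], dtype=float32), 'dia': 0.0336}
green {'n': 298, 'px': (337, 225), 'z': 0.1404, 'circ': array([ 0.5349, -0.0691]), 'mean': array([ 0.5351, -0.069 ], dtype=float32), 'dia': 0.0331}
   scene {'n': 156, 'px': (292, 223), 'z': 0.1393, 'circ': array([ 0.5398, -0.0687]), 'mean': array([ 0.54  , -0.0686], dtype=float32), 'dia': 0.0307}
blue {'n': 453, 'px': (313, 205), 'z': 0.0603, 'circ': array([ 0.5939, -0.031 ]), 'mean': array([ 0.5936, -0.0309], dtype=float32), 'dia': 0.0457}
   scene {'n': 377, 'px': (295, 282), 'z': 0.0593, 'circ': array([ 0.5973, -0.0303]), 'mean': array([ 0.5979, -0.0306], dtype=float32), 'dia': 0.046}
yellow {'n': 472, 'px': (259, 210), 'z': 0.0604, 'circ': array([0.5873, 0.0681]), 'mean': array([0.5873, 0.0683], dtype=float32), 'dia': 0.0467}
   scene {'n': 428, 'px': (346, 301), 'z': 0.0594, 'ci
[... 265 characters left out ...]
 circ [0.5061 0.3111] mean [0.5022 0.3081]
top tray 1899 z 0.017 rect [ 0.5931 -0.3102] [0.3137 0.3792] 0.0 circ [ 0.6254 -0.3104] mean [ 0.6072 -0.3458]
top rack 2448 z 0.0239 rect [0.7404 0.0244] [0.0372 0.3598] 3.03 circ [0.7323 0.024 ] mean [0.7342 0.0426]
scene pan 2891 z 0.0576 rect [0.5334 0.3069] [0.1084 0.1099] 84.39 circ [0.5324 0.3067] mean [0.5353 0.3077]
scene bal 9923 z 0.045 rect [0.5095 0.3116] [0.1699 0.202 ] 78.6 circ [0.5077 0.3119] mean [0.5217 0.3146]
scene tray 1413 z 0.0157 rect [ 0.5926 -0.31  ] [0.3793 0.3147] 89.99 circ [ 0.6234 -0.3102] mean [ 0.5918 -0.3347]
scene rack 3027 z 0.0325 rect [0.5691 0.0171] [0.1642 0.2509] 4.0 circ [0.5682 0.0171] mean [0.6132 0.008 ]
```

View pics/crop.png

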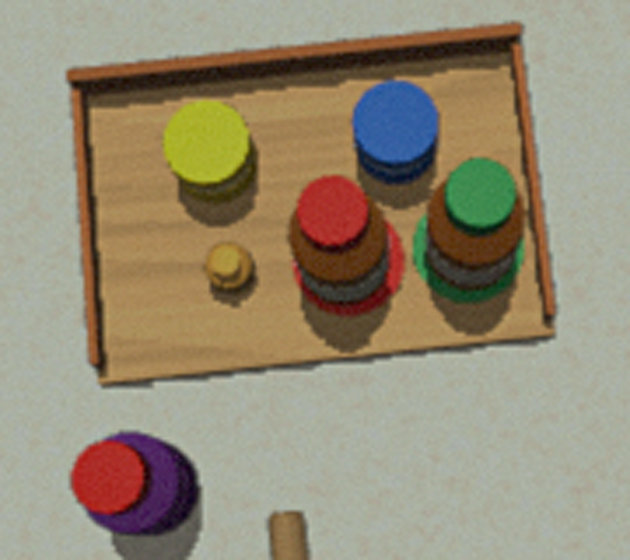

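The crop confirms it: brown red-capped bottle at crop (333,212) on the red spot, brown green-capped at (480,193) on the green spot. The purple look-alike at (110,477) is excluded. Heights (0.140, 0.060, 0.058) and diameters match the given sizes. I move above the rack.

Emit:
send_rows(
  targets=[0,0,-0.0127,0.125,-0.177,0,1,0,0,-0.0127,0.125,-0.177,0,1,0,0,-0.0127,0.125,-0.177,0,1,0,0,-0.0127,0.125,-0.177,0,1,0,0,-0.0127,0.125,-0.177,0,1],
)

```text
time_s: 0.72
eef_pos: [0.28, 0.3235, 0.3037]
eef_rot: [-0.0, 0.343, 0.939, -0.0]
wrist_force: [-0.2, 0.2, 0.8]
grip_width: 0.0856
grip_force: 0.0
```

Emit:
send_rows(
  targets=[0,0,-0.0127,0.125,-0.177,0,1,0,0,-0.0127,0.125,-0.177,0,1,0,0,-0.0127,0.125,-0.177,0,1,0,0,-0.0127,0.125,-0.177,0,1,0,0,-0.0127,0.125,-0.177,0,1],
)

```text
time_s: 1.35
eef_pos: [0.4051, 0.1464, 0.3038]
eef_rot: [-0.0, 0.522, 0.853, -0.0]
wrist_force: [0.6, 0.3, 0.0]
grip_width: 0.0853
grip_force: 0.0
```

Emit:
send_rows(
  targets=[0,0,-0.0127,0.125,-0.177,0,1,0,0,-0.0127,0.125,-0.177,0,1,0,0,-0.0127,0.125,-0.177,0,1,0,0,-0.0127,0.125,-0.177,0,1,0,0,0,0,0,0,1],
)

```text
time_s: 1.98
eef_pos: [0.5055, 0.004, 0.3031]
eef_rot: [-0.0, 0.652, 0.758, -0.0]
wrist_force: [-0.4, -0.1, -0.3]
grip_width: 0.0857
grip_force: 0.0
```

```bash
cat >> h.py <<'E'
def wrist(r):
    from scipy.spatial.transform import Rotation as Ro
    s=r.sense();d=r.get_image("wrist")
    q=s["eef_rot"];T=np.eye(4);T[:3,:3]=Ro.from_quat([q[1],q[2],q[3],q[0]]).as_matrix();T[:3,3]=s["eef_pos"]
    W=T@np.array(d["tool_from_camera"]);d["R"]=W[:3,:3].T;d["t"]=-W[:3,:3].T@W[:3,3];return d
FULL=(0,0,640,480)
def blobs(d,c,z,tol=.006,minpx=40,**k):
    P=cloud(d);m=cmask(d,c,FULL,**k)&(abs(P[...,2]-z)<tol)
    n,l,st,_=cv2.connectedComponentsWithStats(m.astype(np.uint8))
    return [top(d,l==i,z,tol) for i in range(1,n) if st[i,4]>minpx]
E
python3 - <<'E'
from h import *
from rig import r
d=wrist(r);cv2.imwrite("pics/w1.png",d["pixels"][:,:,::-1]);np.savez("pics/w1.npz",**d)
for c,z in(("red",.14),("green",.14),("blue",.06),("yellow",.06)):
    for b in blobs(d,c,z): print(c,b)
for nm in("top","scene"):
    D=dict(np.load(f"pics/{nm}0.npz"));P=cloud(D)
    x0,x1,y0,y1=.4,.7,-.47,-.14
    ok=(P[...,0]>x0)&(P[...,0]<x1)&(P[...,1]>y0)&(P[...,1]<y1)&(P[...,2]>.011)&(P[...,2]<.022)
    n,l,st,_=cv2.connectedComponentsWithStats(cv2.dilate(ok.astype(np.uint8),np.ones((3,3))))
    i=1+np.argmax(st[1:,4]);Q=P[(l==i)&ok][:,:2].astype(np.float32)
    print(nm,"tray",st[i],cv2.minAreaRect(Q))
E
```

```text
red {'n': 2276, 'px': (356, 254), 'z': 0.1408, 'circ': array([ 5.298e-01, -5.000e-04]), 'mean': array([ 5.299e-01, -2.000e-04], dtype=float32), 'dia': 0.0355}
green {'n': 1634, 'px': (346, 353), 'z': 0.141, 'circ': array([ 0.5362, -0.0703]), 'mean': array([ 0.536 , -0.0706], dtype=float32), 'dia': 0.0343}
blue {'n': 2137, 'px': (416, 269), 'z': 0.0609, 'circ': array([ 0.5944, -0.0312]), 'mean': array([ 0.5944, -0.0318], dtype=float32), 'dia': 0.048}
yellow {'n': 2736, 'px': (437, 148), 'z': 0.0609, 'circ': array([0.5882, 0.0672]), 'mean': array([0.5881, 0.0674], dtype=float32), 'dia': 0.0457}
top tray [ 410  206  124   80 1975] ((0.5150601863861084, -0.32784610986709595), (0.22176524996757507, 0.14936251938343048), 87.576416015625)
scene tray [ 131  180  129   84 1803] ((0.5174168944358826, -0.32725268602371216), (0.22495995461940765, 0.15501877665519714), 87.5522689819336)
```

View pics/w1.png

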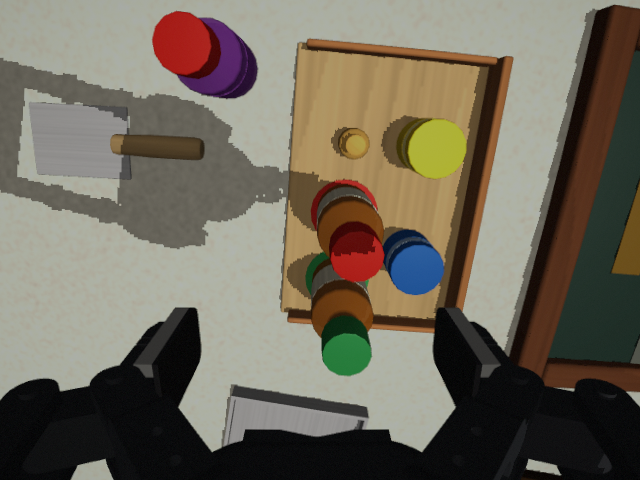

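The wrist view agrees with the top view to about 1 mm: red cap (356,254) → (0.530, 0.000), green (346,353) → (0.536, −0.070), blue lid (416,269) → (0.594, −0.031). Tray centre is (0.516, −0.328), yaw −2.4°. Green goes first, gripped along the rack's depth.

Emit:
send_rows(
  targets=[0,0,-0.0057,0.076,-0.185,0,1,0,0,-0.0057,0.076,-0.185,0,1,0,0,0,0,0,-0.15,1,0,0,0,0,0,-0.15,1,0,0,0,0,0,0,1],
)

```text
time_s: 2.65
eef_pos: [0.5334, -0.0665, 0.2421]
eef_rot: [-0.003, 0.677, 0.736, -0.001]
wrist_force: [0.4, -0.2, -0.1]
grip_width: 0.0858
grip_force: 0.0
```

Emit:
send_rows(
  targets=[0,0,0,0.013,-0.018,0,1,0,0,0,0,0,-0.15,1,0,0,0,0,0,-0.12,1,0,0,0,0,0,-0.055,1,0,0,0,0,0,0,1],
)

```text
time_s: 3.28
eef_pos: [0.5378, -0.0714, 0.1794]
eef_rot: [0.0, 0.677, 0.736, 0.0]
wrist_force: [-0.3, -0.1, -0.5]
grip_width: 0.0851
grip_force: 0.0
```

Emit:
send_rows(
  targets=[0,0,0,-0.008,0.005,-0.01,0.6,0,0,0,0,0,0,0,0,0,0,0,0,0,0,0,0,0,0,0,0,0,0,0,0,0,0,0,0],
  grip_force=40,
)

```text
time_s: 3.9
eef_pos: [0.5363, -0.0706, 0.1776]
eef_rot: [0.001, 0.677, 0.736, 0.0]
wrist_force: [-0.4, -0.1, 6.2]
grip_width: 0.033
grip_force: 40.1
```

Emit:
send_rows(
  targets=[0,0,0,0,0,0,0,0,0,0,0,0,0,0,0,0,0,0,0,0.1,0,0,0,0,0,0,0.15,0,0,0,0,0,0,0,0],
)

```text
time_s: 4.53
eef_pos: [0.5366, -0.0706, 0.2282]
eef_rot: [0.002, 0.677, 0.736, 0.001]
wrist_force: [-0.2, -0.3, -2.1]
grip_width: 0.0328
grip_force: 40.4
```

Emit:
send_rows(
  targets=[0,0,0,0,-0.1,0,0,0,0,0,-0.02,-0.2,0,0,0,0,0,-0.02,-0.25,0,0,0,0,0,-0.02,-0.25,0,0,0,0,0,-0.02,-0.25,0,0],
)

```text
time_s: 5.15
eef_pos: [0.5187, -0.2829, 0.225]
eef_rot: [-0.001, 0.677, 0.736, -0.0]
wrist_force: [0.8, -0.4, -2.7]
grip_width: 0.0324
grip_force: 40.4
```

Emit:
send_rows(
  targets=[0,0,0,-0.02,-0.25,0,0,0,0,0,-0.013,-0.15,0,0,0,0,0,0,-0.085,0,0,0,0,0,0,0,0,0,0,0,0,0,0,0,0],
)

```text
time_s: 5.78
eef_pos: [0.5134, -0.3763, 0.2265]
eef_rot: [-0.001, 0.677, 0.736, 0.0]
wrist_force: [-0.2, -0.1, -2.1]
grip_width: 0.033
grip_force: 40.4
```

Emit:
send_rows(
  targets=[0,0,0,0,0,-0.1,0,0,0,0,0,0,-0.1,0,0,0,0,0,0,-0.04,0,0,0,0,0,0,-0.02,0,0,0,0,0,0,0,0],
)

```text
time_s: 6.4
eef_pos: [0.5136, -0.3772, 0.1754]
eef_rot: [0.0, 0.677, 0.736, 0.0]
wrist_force: [0.4, -0.7, -2.3]
grip_width: 0.0327
grip_force: 40.4
```

Emit:
send_rows(
  targets=[0,0,0,0,0,-0.01,0,0,0,0,0,0,-0.007,0,0,0,0,0,0,0,0],
)

```text
time_s: 6.78
eef_pos: [0.5134, -0.3776, 0.1717]
eef_rot: [0.0, 0.677, 0.736, 0.0]
wrist_force: [-0.1, -0.3, -1.4]
grip_width: 0.0326
grip_force: 40.4
```

Emit:
send_rows(
  targets=[0,0,0,0,0,-0.005,0,0,0,0,0,0,0,0.5,0,0,0,0,0,0,0.7,0,0,0,0,0,0,1,0,0,0,0,0,0,1],
)

```text
time_s: 7.4
eef_pos: [0.5133, -0.3774, 0.1705]
eef_rot: [-0.0, 0.677, 0.736, 0.0]
wrist_force: [-0.3, -0.5, 0.3]
grip_width: 0.0857
grip_force: 0.0
```

Emit:
send_rows(
  targets=[0,0,0,0,0,0.1,1,0,0,0,0,0,0.2,1,0,0,0,0.02,0.2,0.1,1,0,0,0,0.02,0.25,0,1,0,0,0,0.02,0.3,0,1],
)

```text
time_s: 8.02
eef_pos: [0.5253, -0.2266, 0.2508]
eef_rot: [0.001, 0.678, 0.735, 0.0]
wrist_force: [0.9, 0.0, 1.0]
grip_width: 0.0853
grip_force: 0.0
```

Emit:
send_rows(
  targets=[0,0,0,0.02,0.3,0,1,0,0,0,0,0.3,0,1,0,0,0,0,0.3,0,1,0,0,0,0,0.2,0,1,0,0,0,0,0,0,1],
)

```text
time_s: 8.65
eef_pos: [0.5291, -0.0048, 0.2507]
eef_rot: [-0.0, 0.676, 0.737, 0.0]
wrist_force: [0.1, -0.8, 0.6]
grip_width: 0.0854
grip_force: 0.0
```

Emit:
send_rows(
  targets=[0,0,0,0.004,0.022,-0.1,1,0,0,0,0,0,-0.13,1,0,0,0,0,0,-0.1,1,0,0,0,0,0,-0.035,1,0,0,0,0,0,0,1],
)

```text
time_s: 9.28
eef_pos: [0.5302, -0.0037, 0.1775]
eef_rot: [-0.0, 0.677, 0.736, -0.0]
wrist_force: [0.6, -0.7, 0.1]
grip_width: 0.0852
grip_force: 0.0
```

Emit:
send_rows(
  targets=[0,0,0,0,0,0,0.6,0,0,0,0,0,0,0,0,0,0,0,0,0,0,0,0,0,0,0,0,0,0,0,0,0,0,0,0],
  grip_force=40,
)

```text
time_s: 9.9
eef_pos: [0.5305, -0.0031, 0.1781]
eef_rot: [0.001, 0.677, 0.736, 0.0]
wrist_force: [-0.4, -0.4, 6.6]
grip_width: 0.0329
grip_force: 40.0
```

Emit:
send_rows(
  targets=[0,0,0,0,0,0.1,0,0,0,0,0,0,0.15,0,0,0,0,0,-0.1,0,0,0,0,0,-0.02,-0.2,0,0,0,0,0,-0.02,-0.25,0,0],
)

```text
time_s: 10.52
eef_pos: [0.5216, -0.1133, 0.2269]
eef_rot: [-0.001, 0.676, 0.737, -0.0]
wrist_force: [1.3, -0.9, -2.2]
grip_width: 0.0327
grip_force: 40.2
```

Emit:
send_rows(
  targets=[0,0,0,-0.02,-0.25,0,0,0,0,0,0,-0.25,0,0,0,0,0,0,-0.2,0,0,0,0,0,0,-0.12,0,0,0,0,0,0,-0.017,0,0],
)

```text
time_s: 11.15
eef_pos: [0.5178, -0.2812, 0.2268]
eef_rot: [-0.001, 0.678, 0.735, 0.0]
wrist_force: [-0.3, 0.7, -2.0]
grip_width: 0.0331
grip_force: 40.2
```

Emit:
send_rows(
  targets=[0,0,0,0,0,-0.1,0,0,0,0,0,0,-0.1,0,0,0,0,0,0,-0.04,0,0,0,0,0,0,-0.02,0,0,0,0,0,0,0,0],
)

```text
time_s: 11.78
eef_pos: [0.5184, -0.2801, 0.1759]
eef_rot: [0.0, 0.677, 0.736, 0.0]
wrist_force: [0.5, -0.3, -2.3]
grip_width: 0.0328
grip_force: 40.2
```

Emit:
send_rows(
  targets=[0,0,0,0,0,-0.012,0,0,0,0,0,0,-0.013,0,0,0,0,0,0,0,0.5,0,0,0,0,0,0,1,0,0,0,0,0,0,1],
)

```text
time_s: 12.4
eef_pos: [0.5181, -0.2805, 0.1705]
eef_rot: [0.0, 0.677, 0.736, 0.0]
wrist_force: [-0.0, 0.7, 0.0]
grip_width: 0.0769
grip_force: 0.0
```

Emit:
send_rows(
  targets=[0,0,0,0,0,0,1,0,0,0,0,0,0.1,1,0,0,0,0,0,0.25,1,0,0,0,0,0.15,0.25,1,0,0,0,0,0.25,0,1],
)

```text
time_s: 13.02
eef_pos: [0.5194, -0.2014, 0.2947]
eef_rot: [0.004, 0.678, 0.735, 0.001]
wrist_force: [-0.0, 0.7, -0.6]
grip_width: 0.0854
grip_force: 0.0
```

Emit:
send_rows(
  targets=[0,0,0,-0.02,0.3,0,1,0,0,0,-0.03,0.3,0,1,0,0,0,-0.03,0.3,0,1,0,0,0,0,0,0,1,0,0,0,0,0,0,1],
)

```text
time_s: 13.65
eef_pos: [0.5023, -0.0207, 0.2907]
eef_rot: [0.0, 0.677, 0.736, -0.0]
wrist_force: [-0.2, 0.1, 0.8]
grip_width: 0.0854
grip_force: 0.0
```

Run:
```python
from h import *
from rig import r
print(r.sense()["eef_pos"],r.sense()["eef_rot"])
d=wrist(r);cv2.imwrite("pics/w2.png",d["pixels"][:,:,::-1])
t=r.get_image("top");cv2.imwrite("pics/t2.png",t["pixels"][:,:,::-1])
for nm,D in(("wrist",d),("top",t)):
  for c,z in(("red",.011),("green",.011),("blue",.06),("yellow",.06),("red",.134),("green",.134)):
    for b in blobs(D,c,z,smin=90,vmin=30): print(nm,c,z,b)
```

```text
[ 0.50229544 -0.0206983   0.29066791] [ 3.96353488e-04  6.76792108e-01  7.36174086e-01 -3.06010229e-05]
wrist red 0.011 {'n': 3753, 'px': (351, 186), 'z': 0.012, 'circ': array([ 0.5309, -0.0042]), 'mean': array([ 0.5307, -0.0036], dtype=float32), 'dia': 0.0618}
wrist green 0.011 {'n': 3231, 'px': (349, 257), 'z': 0.012, 'circ': array([ 0.5354, -0.07  ]), 'mean': array([ 0.5352, -0.0696], dtype=float32), 'dia': 0.0623}
wrist blue 0.06 {'n': 2539, 'px': (432, 238), 'z': 0.0608, 'circ': array([ 0.5939, -0.0316]), 'mean': array([ 0.5939, -0.0317], dtype=float32), 'dia': 0.0478}
wrist yellow 0.06 {'n': 3158, 'px': (447, 107), 'z': 0.0609, 'circ': array([0.5881, 0.0667]), 'mean': array([0.5881, 0.0673], dtype=float32), 'dia': 0.0461}
wrist red 0.134 {'n': 1759, 'px': (168, 14), 'z': 0.1309, 'circ': array([0.4141, 0.1025]), 'mean': array([0.4146, 0.0973], dtype=float32), 'dia': 0.0333}
top red 0.011 {'n': 144, 'px': (289, 249), 'z': 0.0114, 'circ': array([0.521 , 0.0147]), 'mean': array([0.5218, 0.0167], dtype=float32), 'dia': 0.045}
top green 0.011 {'n': 407, 'px': (332, 242), 'z': 0.0116, 'circ': array([ 0.5355, -0.0681]), 'mean': array([ 0.5329, -0.0649], dtype=float32), 'dia': 0.0607}
top yellow 0.06 {'n': 337, 'px': (256, 212), 'z': 0.0606, 'circ': array([0.5863, 0.0694]), 'mean': array([0.5843, 0.0727], dtype=float32), 'dia': 0.0458}
top red 0.134 {'n': 330, 'px': (463, 231), 'z': 0.134, 'circ': array([ 0.5169, -0.2768]), 'mean': array([ 0.5173, -0.2765], dtype=float32), 'dia': 0.0351}
top green 0.134 {'n': 334, 'px': (524, 232), 'z': 0.1341, 'circ': array([ 0.5122, -0.3744]), 'mean': array([ 0.5124, -0.3745], dtype=float32), 'dia': 0.0355}
```

View pics/w2.png

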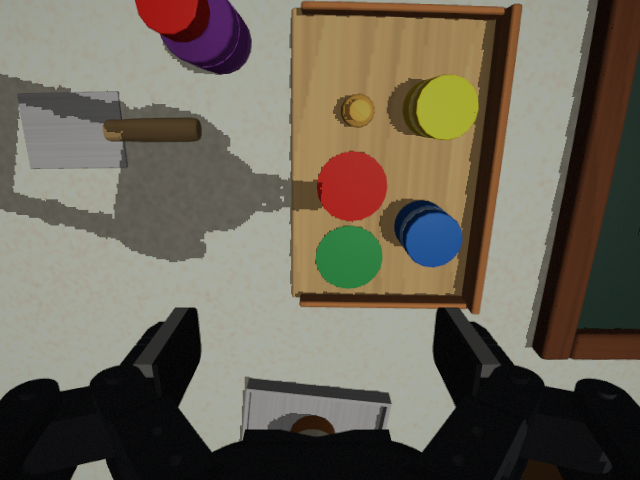

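Both spots are clear at (351,186) and (349,257), 66 mm apart as specified. Blue lid is at (432,238) → (0.594, −0.0315), unmoved, and the bottles stand in the tray. I turn the gripper 90° and go to the jar.

Emit:
send_rows(
  targets=[0,0,0.025,0.046,-0.005,0,0.8,0,0,0.025,0.046,-0.005,0,0.8,0,0,0.025,0.046,-0.005,0,0.8,0,0,0.025,0.046,-0.005,0,0.8,0,0,0.025,0.046,-0.005,0,0.8],
)

```text
time_s: 14.38
eef_pos: [0.5486, -0.0273, 0.2902]
eef_rot: [-0.0, 0.343, 0.939, -0.0]
wrist_force: [0.1, -0.2, 0.2]
grip_width: 0.0682
grip_force: 0.0
```

Emit:
send_rows(
  targets=[0,0,0.025,0.046,-0.005,-0.05,0.8,0,0,0.025,0.046,-0.005,-0.05,0.8,0,0,0.025,0.046,-0.005,-0.1,0.8,0,0,0.025,0.046,-0.005,-0.1,0.8,0,0,0.025,0.046,-0.005,-0.1,0.8],
)

```text
time_s: 15.0
eef_pos: [0.5946, -0.0324, 0.2095]
eef_rot: [-0.0, -0.043, 0.999, -0.0]
wrist_force: [-0.5, -0.5, -0.4]
grip_width: 0.0685
grip_force: 0.0
```

Emit:
send_rows(
  targets=[0,0,0,0,0,0,0.8,0,0,0,0,0,0,0.8],
)

```text
time_s: 15.25
eef_pos: [0.5942, -0.0314, 0.211]
eef_rot: [0.0, -0.039, 0.999, -0.0]
wrist_force: [0.5, 0.2, -0.1]
grip_width: 0.0682
grip_force: 0.0
```

Emit:
send_rows(
  targets=[0,0,0,0,0,-0.2,0.8,0,0,0,0,0,-0.2,0.8,0,0,0,0,0,-0.12,0.8,0,0,0,0,0,-0.065,0.8,0,0,0,0,0,0,0.8],
)

```text
time_s: 15.88
eef_pos: [0.5941, -0.0306, 0.0937]
eef_rot: [-0.0, -0.041, 0.999, 0.0]
wrist_force: [-0.9, 0.1, 0.7]
grip_width: 0.0685
grip_force: 0.0
```

Emit:
send_rows(
  targets=[0,0,0,0,0,0,0.6,0,0,0,0,0,0,0.3,0,0,0,0,0,0,0.3,0,0,0,0,0,0,0.3,0,0,0,0,0,0,0.3],
  grip_force=40,
)

```text
time_s: 16.5
eef_pos: [0.595, -0.0307, 0.0953]
eef_rot: [0.002, -0.042, 0.999, -0.0]
wrist_force: [-1.6, 0.4, 5.6]
grip_width: 0.0452
grip_force: 41.2
```

Emit:
send_rows(
  targets=[0,0,0,0,0,0.05,0.3,0,0,0,0,0,0.15,0.3,0,0,0,0,0,0.2,0.3,0,0,0,0,0,0.125,0.3,0,0,0,-0.02,0.1,0,0.3],
)

```text
time_s: 17.12
eef_pos: [0.5911, -0.0109, 0.201]
eef_rot: [0.003, -0.041, 0.999, -0.0]
wrist_force: [-0.4, -0.0, -1.4]
grip_width: 0.0452
grip_force: 41.2
```

Emit:
send_rows(
  targets=[0,0,0,-0.04,0.2,0,0.3,0,0,0,-0.05,0.25,0,0.3,0,0,0,-0.05,0.25,0,0.3,0,0,0,-0.05,0.25,0,0.3,0,0,0,-0.05,0.25,0,0.3],
)

```text
time_s: 17.75
eef_pos: [0.5402, 0.232, 0.1971]
eef_rot: [-0.001, -0.042, 0.999, -0.0]
wrist_force: [0.1, -0.6, -1.7]
grip_width: 0.0451
grip_force: 41.2
```

Emit:
send_rows(
  targets=[0,0,0,-0.04,0.2,0,0.3,0,0,0,-0.02,0.13,0,0.3,0,0,0,0,0.06,0,0.3,0,0,0,0,0,0,0.3,0,0,0,0,0,0,0.3],
)

```text
time_s: 18.38
eef_pos: [0.5302, 0.3067, 0.1982]
eef_rot: [-0.0, -0.041, 0.999, -0.0]
wrist_force: [0.1, 0.4, -1.8]
grip_width: 0.0452
grip_force: 41.2
```

Emit:
send_rows(
  targets=[0,0,0,0.004,0,-0.1,0.3,0,0,0,0,0,-0.1,0.3,0,0,0,0,0,-0.04,0.3,0,0,0,0,0,-0.02,0.3,0,0,0,0,0,0,0.3],
)

```text
time_s: 19.0
eef_pos: [0.5312, 0.3074, 0.1469]
eef_rot: [0.0, -0.041, 0.999, 0.0]
wrist_force: [0.3, 0.4, 0.0]
grip_width: 0.0447
grip_force: 41.2
```

Emit:
send_rows(
  targets=[0,0,0,0,0,-0.01,0.3,0,0,0,0,0,0,0.3,0,0,0,0,0,0,0.3],
)

```text
time_s: 19.38
eef_pos: [0.531, 0.3076, 0.1447]
eef_rot: [0.0, -0.042, 0.999, 0.0]
wrist_force: [-0.5, 0.6, -1.7]
grip_width: 0.0451
grip_force: 41.2
```

Emit:
send_rows(
  targets=[0,0,0,0,0,-0.008,0.3,0,0,0,0,0,0,0.3,0,0,0,0,0,0,0.3],
)

```text
time_s: 19.75
eef_pos: [0.531, 0.3077, 0.1433]
eef_rot: [0.0, -0.042, 0.999, 0.0]
wrist_force: [-0.2, -0.6, 3.0]
grip_width: 0.0451
grip_force: 41.5
```

Emit:
send_rows(
  targets=[0,0,0,0,0,0,0.6,0,0,0,0,0,0,0.85,0,0,0,0,0,0,0.85,0,0,0,0,0,0.1,0.85,0,0,0,0,0,0.25,0.85],
)

```text
time_s: 20.38
eef_pos: [0.5298, 0.307, 0.2111]
eef_rot: [-0.003, -0.041, 0.999, -0.001]
wrist_force: [1.0, -0.5, 0.0]
grip_width: 0.0725
grip_force: 0.0
```

Emit:
send_rows(
  targets=[0,0,0,0,0,0.25,1,0,0,-0.025,0,-0.1,0.1,1,0,0,-0.025,0,-0.25,0,1,0,0,-0.025,0,-0.25,0,1,0,0,-0.025,0,-0.25,0,1],
)

```text
time_s: 21.0
eef_pos: [0.5307, 0.1361, 0.283]
eef_rot: [0.0, 0.271, 0.962, 0.0]
wrist_force: [0.7, -0.5, 0.3]
grip_width: 0.0854
grip_force: 0.0
```

Emit:
send_rows(
  targets=[0,0,-0.025,0,-0.25,0,1,0,0,-0.025,0,-0.25,0,1,0,0,-0.025,0,-0.25,0,1,0,0,-0.025,0,-0.25,0,1,0,0,-0.025,0,-0.25,0,1],
)

```text
time_s: 21.62
eef_pos: [0.5307, -0.1141, 0.283]
eef_rot: [0.0, 0.619, 0.785, 0.0]
wrist_force: [0.1, 0.3, 0.2]
grip_width: 0.0854
grip_force: 0.0
```

Run:
```python
from h import *
from rig import r
s=r.sense();print(s["eef_pos"],s["eef_rot"],s["time_s"])
for nm in("top","scene"):
  D=r.get_image(nm);cv2.imwrite(f"pics/{nm}3.png",D["pixels"][:,:,::-1])
  for c,z in(("blue",.108),("yellow",.06),("red",.134),("green",.134)):
    for b in blobs(D,c,z): print(nm,c,z,b)
```

```text
[ 0.53072455 -0.11408789  0.28299605] [1.61600028e-04 6.19310435e-01 7.85146195e-01 1.05592308e-04] 21.625
top blue 0.108 {'n': 564, 'px': (114, 241), 'z': 0.1085, 'circ': array([0.5302, 0.307 ]), 'mean': array([0.5302, 0.3073], dtype=float32), 'dia': 0.048}
top yellow 0.06 {'n': 470, 'px': (259, 210), 'z': 0.0604, 'circ': array([0.5874, 0.0683]), 'mean': array([0.5873, 0.0683], dtype=float32), 'dia': 0.0461}
top red 0.134 {'n': 338, 'px': (231, 306), 'z': 0.1306, 'circ': array([0.4118, 0.1049]), 'mean': array([0.4117, 0.105 ], dtype=float32), 'dia': 0.0333}
top green 0.134 {'n': 314, 'px': (524, 232), 'z': 0.1342, 'circ': array([ 0.5124, -0.3749]), 'mean': array([ 0.5124, -0.3748], dtype=float32), 'dia': 0.0338}
scene blue 0.108 {'n': 499, 'px': (498, 315), 'z': 0.1077, 'circ': array([0.5346, 0.309 ]), 'mean': array([0.5349, 0.3086], dtype=float32), 'dia': 0.0456}
scene yellow 0.06 {'n': 436, 'px': (346, 301), 'z': 0.0594, 'circ': array([0.5912, 0.0698]), 'mean': array([0.5915, 0.0689], dtype=float32), 'dia': 0.0473}
scene red 0.134 {'n': 157, 'px': (204, 184), 'z': 0.1329, 'circ': array([ 0.5237, -0.2763]), 'mean': array([ 0.5227, -0.2751], dtype=float32), 'dia': 0.0363}
scene red 0.134 {'n': 148, 'px': (411, 218), 'z': 0.1294, 'circ': array([0.4201, 0.1088]), 'mean': array([0.4205, 0.1089], dtype=float32), 'dia': 0.0334}
scene green 0.134 {'n': 114, 'px': (166, 167), 'z': 0.1327, 'circ': array([ 0.517 , -0.3734]), 'mean': array([ 0.5175, -0.3738], dtype=float32), 'dia': 0.0313}
```

View pics/scene3.png

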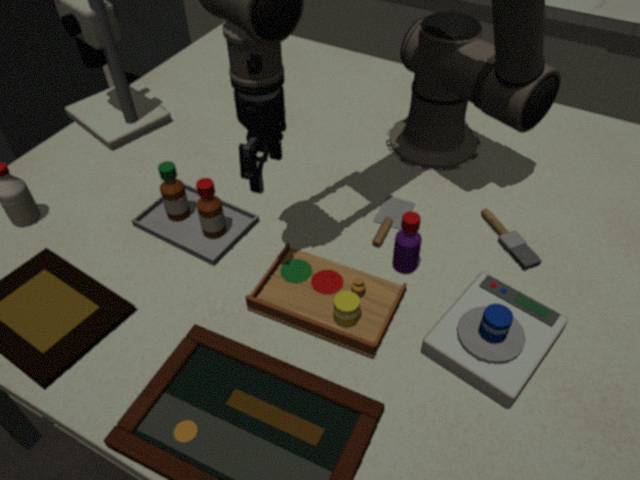

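The scene picture shows the blue jar standing on the pan (498,320), the two bottles in the tray (208,205) and (172,190), and the spots free. In the top view the jar is within 1 mm of the pan centre. Now the red bottle goes back.

Emit:
send_rows(
  targets=[0,0,-0.0124,-0.02,-0.25,0,1,0,0,-0.0124,-0.02,-0.25,-0.06,1,0,0,0,-0.023,-0.2,-0.06,1,0,0,0,0,-0.117,-0.12,1,0,0,0,0,0,0,1],
)

```text
time_s: 22.35
eef_pos: [0.5175, -0.2762, 0.2329]
eef_rot: [-0.002, 0.677, 0.736, -0.0]
wrist_force: [-0.3, -0.4, -0.1]
grip_width: 0.0856
grip_force: 0.0
```

Emit:
send_rows(
  targets=[0,0,0,0,0,0,1],
)

```text
time_s: 22.48
eef_pos: [0.5187, -0.2749, 0.2355]
eef_rot: [0.0, 0.676, 0.737, 0.0]
wrist_force: [-0.1, 0.5, -0.1]
grip_width: 0.0856
grip_force: 0.0
```

Down to TCP z ≈ 0.1715, shifting y by −2.6 mm.

Emit:
send_rows(
  targets=[0,0,0,-0.003,-0.013,-0.1,1,0,0,0,0,0,-0.12,1,0,0,0,0,0,-0.07,1,0,0,0,0,0,-0.03,1,0,0,0,0,0,0,1],
)

```text
time_s: 23.1
eef_pos: [0.518, -0.2782, 0.1713]
eef_rot: [0.0, 0.676, 0.737, 0.0]
wrist_force: [0.7, 0.5, 0.6]
grip_width: 0.0854
grip_force: 0.0
```

Emit:
send_rows(
  targets=[0,0,0,0,0,0,0.6,0,0,0,0,0,0,0,0,0,0,0,0,0,0,0,0,0,0,0,0,0,0,0,0,0,0,0,0],
  grip_force=40,
)

```text
time_s: 23.72
eef_pos: [0.518, -0.2786, 0.1714]
eef_rot: [0.001, 0.677, 0.736, 0.0]
wrist_force: [1.4, 0.2, 4.6]
grip_width: 0.0328
grip_force: 40.0
```

Emit:
send_rows(
  targets=[0,0,0,0,0,0.1,0,0,0,0,0,0,0.2,0,0,0,0,0,0.1,0,0,0,0,0,0.02,0.2,0,0,0,0,0,0.02,0.25,0,0],
)

```text
time_s: 24.35
eef_pos: [0.5248, -0.1669, 0.2293]
eef_rot: [-0.001, 0.677, 0.736, -0.0]
wrist_force: [0.0, -0.1, -2.3]
grip_width: 0.0328
grip_force: 40.1
```

Emit:
send_rows(
  targets=[0,0,0,0.024,0.25,0,0,0,0,0,0,0.25,0,0,0,0,0,0,0.2,0,0,0,0,0,0,0.1,0,0,0,0,0,0,0.018,0,0],
)

```text
time_s: 24.98
eef_pos: [0.53, -0.0038, 0.2302]
eef_rot: [-0.001, 0.676, 0.737, -0.0]
wrist_force: [0.3, -0.3, -2.7]
grip_width: 0.0324
grip_force: 40.1
```

Emit:
send_rows(
  targets=[0,0,0,0,0,-0.1,0,0,0,0,0,0,-0.1,0,0,0,0,0,0,-0.04,0,0,0,0,0,0,0,0,0,0,0,0,0,0,0],
)

```text
time_s: 25.6
eef_pos: [0.531, -0.0053, 0.1836]
eef_rot: [0.001, 0.677, 0.736, 0.0]
wrist_force: [-0.3, -0.0, -2.0]
grip_width: 0.0328
grip_force: 40.1
```

Emit:
send_rows(
  targets=[0,0,0,0,0,-0.02,0,0,0,0,0,0,-0.01,0,0,0,0,0,0,0,0,0,0,0,0,0,0,0],
)

```text
time_s: 26.1
eef_pos: [0.5307, -0.0048, 0.1774]
eef_rot: [0.0, 0.677, 0.736, 0.0]
wrist_force: [-0.2, 0.5, 2.3]
grip_width: 0.0324
grip_force: 40.6
```

Emit:
send_rows(
  targets=[0,0,0,0,0,0,0.5,0,0,0,0,0,0,0.8,0,0,0,0,0,0,1,0,0,0,0,0,0.1,1,0,0,0,0,0,0.25,1],
)

```text
time_s: 26.72
eef_pos: [0.5294, -0.0047, 0.2455]
eef_rot: [-0.002, 0.677, 0.736, -0.002]
wrist_force: [1.4, 0.2, -0.6]
grip_width: 0.0854
grip_force: 0.0
```

Emit:
send_rows(
  targets=[0,0,0,0,-0.1,0,1,0,0,0,-0.02,-0.25,0,1,0,0,0,-0.02,-0.28,0,1,0,0,0,-0.02,-0.28,0,1,0,0,0,-0.027,-0.28,0,1],
)

```text
time_s: 27.35
eef_pos: [0.5129, -0.2446, 0.2469]
eef_rot: [0.0, 0.677, 0.736, 0.0]
wrist_force: [1.1, -0.6, -0.8]
grip_width: 0.0855
grip_force: 0.0
```

Emit:
send_rows(
  targets=[0,0,0,0,-0.28,0,1,0,0,0,0,-0.25,0,1,0,0,0,0,-0.14,0,1,0,0,0,0,0,0,1,0,0,0,0,0,0,1],
)

```text
time_s: 27.98
eef_pos: [0.5131, -0.3761, 0.2466]
eef_rot: [-0.0, 0.677, 0.736, 0.0]
wrist_force: [-0.7, -0.6, -0.6]
grip_width: 0.0854
grip_force: 0.0
```

Emit:
send_rows(
  targets=[0,0,0,0,-0.004,-0.12,1,0,0,0,0,0,-0.13,1,0,0,0,0,0,-0.09,1,0,0,0,0,0,-0.036,1,0,0,0,0,0,0,1],
)

```text
time_s: 28.6
eef_pos: [0.5134, -0.3769, 0.1718]
eef_rot: [-0.0, 0.676, 0.737, 0.0]
wrist_force: [0.6, 0.5, -0.3]
grip_width: 0.0852
grip_force: 0.0
```

Emit:
send_rows(
  targets=[0,0,0,0,0,0,0.6,0,0,0,0,0,0,0,0,0,0,0,0,0,0,0,0,0,0,0,0,0,0,0,0,0,0,0,0],
  grip_force=40,
)

```text
time_s: 29.22
eef_pos: [0.5134, -0.3779, 0.1724]
eef_rot: [0.001, 0.677, 0.736, 0.0]
wrist_force: [-0.0, 0.1, 4.4]
grip_width: 0.0325
grip_force: 40.2
```

Emit:
send_rows(
  targets=[0,0,0,0,0,0.1,0,0,0,0,0,0,0.2,0,0,0,0,0,0.1,0,0,0,0,0,0.03,0.2,0,0,0,0,0,0.03,0.25,0,0],
)

```text
time_s: 29.85
eef_pos: [0.5246, -0.267, 0.2307]
eef_rot: [-0.001, 0.677, 0.736, -0.0]
wrist_force: [1.5, 0.4, -2.4]
grip_width: 0.0329
grip_force: 40.3
```

Emit:
send_rows(
  targets=[0,0,0,0.03,0.25,0,0,0,0,0,0.02,0.25,0,0,0,0,0,0,0.25,0,0,0,0,0,0,0.15,0,0,0,0,0,0,0.085,0,0],
)

```text
time_s: 30.48
eef_pos: [0.5347, -0.0691, 0.2312]
eef_rot: [-0.001, 0.676, 0.737, -0.0]
wrist_force: [-0.6, 0.6, -3.0]
grip_width: 0.0327
grip_force: 40.3
```

Emit:
send_rows(
  targets=[0,0,0,0,0,0,0,0,0,0,0,0,-0.1,0,0,0,0,0,0,-0.1,0,0,0,0,0,0,-0.04,0,0,0,0,0,0,0,0],
)

```text
time_s: 31.1
eef_pos: [0.5351, -0.0715, 0.1833]
eef_rot: [-0.0, 0.677, 0.736, -0.0]
wrist_force: [-1.1, -1.0, -2.6]
grip_width: 0.0328
grip_force: 40.3
```

Emit:
send_rows(
  targets=[0,0,0,0,0,0,0],
)

```text
time_s: 31.22
eef_pos: [0.5356, -0.0712, 0.1844]
eef_rot: [0.001, 0.677, 0.736, 0.0]
wrist_force: [1.2, 0.7, -2.1]
grip_width: 0.0327
grip_force: 40.3
```

Emit:
send_rows(
  targets=[0,0,0,0,0.004,-0.02,0,0,0,0,0,0,-0.01,0,0,0,0,0,0,0,0,0,0,0,0,0,0,0],
)

```text
time_s: 31.72
eef_pos: [0.5354, -0.0698, 0.1783]
eef_rot: [0.001, 0.677, 0.736, 0.0]
wrist_force: [0.0, 0.3, 5.0]
grip_width: 0.0332
grip_force: 40.9
```

Contact is made; release, rise and back off, then check.

Emit:
send_rows(
  targets=[0,0,0,0,0,0,0.5,0,0,0,0,0,0,0.8,0,0,0,0,0,0,1,0,0,0,0,0,0.1,1,0,0,0,0,0,0.25,1],
)

```text
time_s: 32.35
eef_pos: [0.5341, -0.0696, 0.2463]
eef_rot: [-0.003, 0.677, 0.736, -0.001]
wrist_force: [0.8, -0.5, 1.4]
grip_width: 0.0851
grip_force: 0.0
```

Emit:
send_rows(
  targets=[0,0,0,0,0,0.25,1,0,0,0,-0.15,0.1,0.05,1,0,0,0,0,0.2,0,1,0,0,0,0,0,0,1,0,0,0,0,0,0,1],
)

```text
time_s: 32.98
eef_pos: [0.5052, -0.01, 0.3076]
eef_rot: [0.0, 0.676, 0.737, -0.0]
wrist_force: [0.7, -0.2, -0.1]
grip_width: 0.0854
grip_force: 0.0
```

Run:
```python
from h import *
from rig import r
s=r.sense();print(s["eef_pos"],s["time_s"])
d=wrist(r);cv2.imwrite("pics/w4.png",d["pixels"][:,:,::-1])
for nm,D in(("wrist",d),("scene",r.get_image("scene"))):
  for c,z in(("blue",.108),("yellow",.06),("red",.14),("green",.14)):
    for b in blobs(D,c,z): print(nm,c,z,b)
```

```text
[ 0.505199   -0.01003008  0.30759465] 32.975
wrist yellow 0.06 {'n': 2783, 'px': (434, 121), 'z': 0.0609, 'circ': array([0.588 , 0.0672]), 'mean': array([0.588 , 0.0673], dtype=float32), 'dia': 0.0458}
wrist red 0.14 {'n': 2243, 'px': (360, 234), 'z': 0.1408, 'circ': array([ 0.5306, -0.0044]), 'mean': array([ 0.5305, -0.0043], dtype=float32), 'dia': 0.0351}
wrist green 0.14 {'n': 1684, 'px': (355, 328), 'z': 0.141, 'circ': array([ 0.5358, -0.0698]), 'mean': array([ 0.5352, -0.0697], dtype=float32), 'dia': 0.034}
scene blue 0.108 {'n': 498, 'px': (498, 315), 'z': 0.1075, 'circ': array([0.5346, 0.3088]), 'mean': array([0.535 , 0.3087], dtype=float32), 'dia': 0.0455}
scene yellow 0.06 {'n': 426, 'px': (346, 301), 'z': 0.0595, 'circ': array([0.5911, 0.0698]), 'mean': array([0.5913, 0.069 ], dtype=float32), 'dia': 0.047}
scene red 0.14 {'n': 45, 'px': (2, 167), 'z': 0.1385, 'circ': array([ 0.6804, -0.6538]), 'mean': array([ 0.6772, -0.6509], dtype=float32), 'dia': 0.0273}
scene red 0.14 {'n': 187, 'px': (325, 235), 'z': 0.139, 'circ': array([ 0.5362, -0.0016]), 'mean': array([ 0.5371, -0.0025], dtype=float32), 'dia': 0.0358}
scene green 0.14 {'n': 157, 'px': (292, 223), 'z': 0.1392, 'circ': array([ 0.5389, -0.0671]), 'mean': array([ 0.5395, -0.0672], dtype=float32), 'dia': 0.0307}
```

View pics/w4.png

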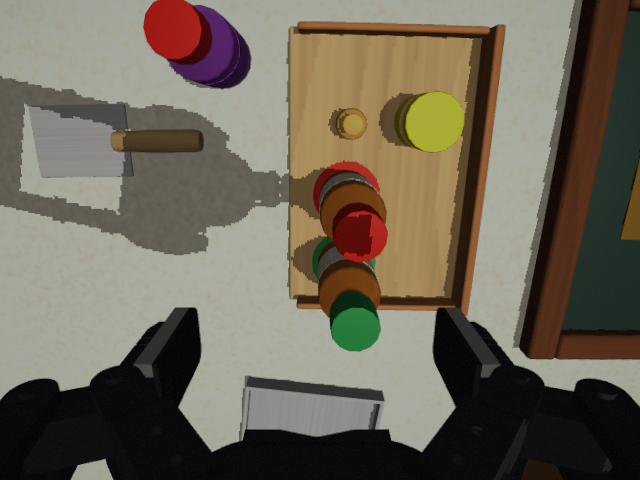

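The picture shows the red cap (360,234) and green cap (355,328) over their own spots within about 1 mm. The yellow jar (434,121) is unmoved and the fingers are clear. I hand in.

```bash
python3 -c "
from rig import r
print(r.close_job())"
```

```text
the job is handed in; nothing more can be done
None
```

The job is handed in at about 33 s, no verdict returned: the blue jar is on the balance pan, both bottles are back on their own spots (each within about 1–2 mm by camera), and the yellow jar was not moved.

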